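# Switch off the one socket left on at the activity table's power block

### The arm

A 6-joint arm with a two-finger parallel gripper is mounted at the origin on the work surface. World frame = base frame: x ahead of the robot, y to its left, z up, the work surface at z = 0. Lengths are in m, angles in rad, forces in N, time in s.
With the tool pointing down it reaches from about 0.35 to 0.975 m from the base axis. Payload 17.4 kg.
Tool frame: the origin (TCP) lies on the centre line of the jaws, within the pads' length; the fingertips stand 17 mm ahead of it and the grasp point (between the pads) lies 2 mm behind it; z points along the fingers, y is the direction in which the jaws open and shut (so a half turn about z gives the same grasp; the last joint's range is limited). The gripper opens to 85 mm and grips with 20 to 120 N. Pads are 22 mm wide; open, the fingers measure 114 mm over their backs; the gripper's body (76 mm by 85 mm) begins 54 mm behind the grasp point. The pads swing forward as they close: fully open they stand 13 mm farther back than shut.
Start: joints at [1.159, 0.116, 1.442, -0, 1.584, -0.038], TCP at [0.246, 0.628, 0.248] pointing down, gripper open.
Joint ranges: [-2.83, 2.83], [-0.83, 2.19], [0.07, 2.5], [-1.14, 4.28], [0.01, 3], [-2.97, 2.97]. Speed limits (rad/s): [1.89, 1.89, 2.22, 3.14, 3.14, 3.14].

### API

Orientations are given as a unit quaternion [x, y, z, w].
In Python, from station import env, eoat, grab_frame, ticket, nets gives the robot as it stands. The module is installed in compiled form; this text tells all that it offers. Calls block until the motion is done:
- env.move_pose(position, orientation): joint-space move of the TCP to a pose.
- env.servo_line(position, orientation=None, max_speed=0.15, force_limit=None): straight line of the TCP; orientation=None keeps the orientation; max_speed is the mean speed in m/s. With force_limit (N) it stops when the force on the tool has changed by that much, and returns True; else False.
- env.movej(angles): joint-space move.
- eoat.move_gripper(opening, strength=None): opening from 0.0 (shut) to 1.0 (fully open); strength is the grip in N (None keeps the last); returns when the fingers have stopped.
- env.pause(seconds).
- env.inverse_kinematics(position, orientation): joint angles nearest the present ones, or None.
- env.observe(): the state.
- grab_frame(name): name is "scene" or "side" or "wrist"; returns a dict with "img" (384x512x3 uint8, red, green, blue), "K" (3x3 intrinsics, pixels), "D" ([k1, k2, p1, p2, k3] as OpenCV has them; the pictures are not rectified), "world_from_camera" (4x4, takes a point from camera to world coordinates). Camera axes: x right, y down, z forward; pixel columns grow to the right and rows downward; lengths in m; the calibration is good to about 2 mm. A picture is of the moment at which its call begins. There is no depth.
A pose or a line that the arm cannot do raises env.IKError and nothing moves.
- ticket.close_job(): hands the job in, once; it reports no verdict.
Trained networks look in the newest picture that a camera, given by its name, has taken for a name from the list of things; names that differ only in an ending like _2 or _b are one class to them, and where a whole thing is asked for, a point or a joint stands for the part that bears it (a point fixed in the world has none). Each returns a list of dicts, best first, with "conf" (0 to 1); they miss things now and then, are a little off and sometimes report something else, mostly with a low value. They report only what shows in the picture. A call takes as long as a camera call.
- nets.silhouettes(camera, query): "region" (384x512 bool, what is visible of it) and "extent" ([left, top, right, bottom] in pixels, round what is visible of it).
The state is a dict: "time_s": time; "qpos": joint angles; "joint_vel": joint speeds; "joint_efforts": joint torques, N m; "tool_pos": TCP position; "orientation": TCP orientation; "wrist_force": force on the tool from outside, world axes, zero at the start; "ft_torque": the same for the moment, N m; "gripper_width": opening from 0.0 (shut) to 1.0 (fully open).
Only numpy, scipy, OpenCV 4.12 (cv2) and the standard library are available. Lean on these libraries where they do the work, as an engineer would, in place of code of your own. Each camera call takes 0.05 s, during which the arm holds its last target.

### The job

One socket of the table's power block was left on: of its four identical red keys one is still latched down, and a light tap tells which (a free key stands high and springs back, the latched one sits a little lower and feels solid). Switch it off: press the latched key right down with the fingertips and let go so that it pops up level with the others, without pressing any other key in far enough to latch. Pick nothing up, leave the glue stick, the tape roll and the scissors where they are, and finish clear of everything.

Things in the scene. Friction and masses are not known exactly. Their poses are not given: they have to be found in the camera images.
- power_block: White power block screwed flat on the table, 117 mm (x) by 250 mm (y), 46 mm high; a flat steel ear on each end, 25 mm long. Origin: centre of its underside, on the table; z up, y along the rows, -x towards the keys (robot's side). Four round sockets in its top at x = +27 mm, a red key in front of each at x = -34 mm; both at y = +75, +25, -25, -75 mm.
- charger: Black plug-in charger, fixed in any one of the four sockets; 36 x 38 mm, its top 82 mm above the table. Origin: bottom centre, 28 mm above the table. It has no bearing on which key is latched.
- key1 (a point): Fixed point on the block at the centre of the top face of the leftmost (+y) red key as it is when free (up); it does not follow the key and does not tell which is latched. Keys: flat red caps 20 mm (x) by 24 mm (y), 50 mm apart; a free one stands 12 mm above the block's top, 58 mm above the table, and travels 5.8 mm straight down to a stop.
- key2 (a point): Fixed point on the block at the centre of the top face of the second from left red key as it is when free (up); it does not follow the key and does not tell which is latched. A free key starts to move at 2 N and takes 0.6 N more per mm (5.5 N at the stop); let go before 5 mm of travel it springs back up.
- key3 (a point): Fixed point on the block at the centre of the top face of the third from left red key as it is when free (up); it does not follow the key and does not tell which is latched. A free key pushed in beyond about 5.3 mm and let go latches.
- key4 (a point): Fixed point on the block at the centre of the top face of the rightmost (-y) red key as it is when free (up); it does not follow the key and does not tell which is latched. The latched key rests 3.2 mm lower than a free one and does not give below 4 N; pushed on to its stop (6 to 8 N) and let go, it rises to the free height.
- glue_stick_mid (a point): Centre of a standing glue stick, 28 mm across, 96 mm tall, yellow with a blue cap, beside the block's +y end. Not to be disturbed.
- tape_roll_mid (a point): Centre of a tan ring-shaped tape roll lying flat, 90 mm across, 19 mm high, beside the block's -y end. Not to be disturbed.
- scissors_mid (a point): Pivot of a pair of scissors lying flat beyond the block (its +x side), 190 mm long, 10 mm high, black handles. Not to be disturbed.

How it is judged:
On the way, in this order (a step that is already met when the one before it is completed fails the run):
1. the latched key is pressed down to its stop (z of sw_a_key_c0 in the frame of power_block below 0.0442 m), for 0.02 s.
2. the key pops up when let go (z of sw_a_key_c0 in the frame of power_block above 0.048 m), for 0.2 s.
At the end, for the whole second after the job is handed in: All four red keys stand up, each within 1 mm of the free height, after the latched one was pressed down and popped up; the glue stick, tape roll and scissors are within 12 mm of where they stood (z of each of sw_a_key_c0, sw_b_key_c0, sw_c_key_c0, sw_d_key_c0 in the frame of power_block above 0.048 m and distance of each of glue_stick_mid, tape_roll_mid, scissors_mid from where it was at the start of the episode below 0.012 m); the robot touches nothing.
It fails at once if a free key is pressed in far enough to latch (more than 5 mm) (z of any of sw_b_key_c0, sw_c_key_c0, sw_d_key_c0 in the frame of power_block below 0.044 m).
It fails at once if the glue stick, tape roll or scissors are moved or lifted by more than 12 mm, or the glue stick is tipped (distance of any of glue_stick_mid, tape_roll_mid, scissors_mid from where it was at the start of the episode above 0.012 m or angle between glue_stick_mid's own z axis and vertical above 0.3 rad).
It also fails if it takes over 54 s, if anything falls off the work surface, if the arm or the gripper's body presses on something with over 40 N, if the wrist force passes 120 N, or if a joint passes its speed limit or range.

## Working session

There is one attempt and no reset: what is moved stays moved. The work goes in short steps, each a Python script; the robot and the scene stay as the last script left them, time stands still between calls to the robot, and variables do not carry over. Pictures are saved under pics/ and viewed, and the job is handed in when it is done.

```bash
mkdir -p pics
python3 - <<'E'
from station import env, eoat, grab_frame, ticket, nets
import cv2,numpy as np
o=env.observe();print(o)
for n in ["scene","side","wrist"]:
    f=grab_frame(n);cv2.imwrite(f"pics/{n}0.png",f["img"][:,:,::-1]);print(n,f["K"],f["D"],f["world_from_camera"])
    for q in ["power_block","key1","charger","glue_stick_mid","tape_roll_mid","scissors_mid"]:
        print(q,[(round(r["conf"],2),r["extent"],int(r["region"].sum())) for r in nets.silhouettes(n,q)][:5])
print(env.observe()["time_s"])
E
```

```text
{'time_s': 0.0, 'qpos': array([ 1.15921223e+00,  1.16506280e-01,  1.44229587e+00, -5.20452967e-05,
        1.58401717e+00, -3.77511653e-02]), 'joint_vel': array([ 0.00045524, -0.00056692, -0.00010857,  0.00036169,  0.00014059,
       -0.00110345]), 'joint_efforts': array([ 3.18689432e-03, -7.31988573e+01, -6.32493067e+01,  7.67954634e-05,
        6.22433232e-03,  2.85424505e-05]), 'tool_pos': array([0.24641773, 0.6282151 , 0.24752948]), 'orientation': array([ 1.85830245e-01,  9.82581673e-01, -6.03718965e-04, -1.11273866e-04]), 'wrist_force': array([ 0.99096196,  0.13573482, -0.07313849]), 'ft_torque': array([-0.04918136, -0.02424022, -0.01294464]), 'gripper_width': 0.9991009413785509}
scene [[375.48762786   0.         255.79247323]
 [  0.         375.48762786 192.88343325]
 [  0.           0.           1.        ]] [-0.05813804  0.          0.          0.          0.        ] [[-0.31798804  0.65820199 -0.68238827  1.13912804]
 [ 0.94785842  0.23677252 -0.21331478  0.23085528]
 [ 0.02116658 -0.71463901 -0.69917312  0.63014567]
 [ 0.          0.          0.          1.        ]]
power_
[... 994 characters left out ...]
d [(0.76, [225.0, 243.0, 271.0, 284.8], 988)]
scissors_mid [(0.58, [254.7, 167.3, 301.7, 208.9], 625), (0.15, [189.9, 158.2, 263.4, 239.2], 3543)]
wrist [[334.27788581   0.         260.01221296]
 [  0.         334.27788581 193.61153705]
 [  0.           0.           1.        ]] [-0.06432186  0.          0.          0.          0.        ] [[ 3.65585100e-01  8.82225385e-01  2.96691598e-01  1.69913476e-01]
 [ 9.30777622e-01 -3.46260309e-01 -1.17289454e-01  6.58295108e-01]
 [-7.43209035e-04  3.19033177e-01 -9.47743256e-01  3.73581829e-01]
 [ 0.00000000e+00  0.00000000e+00  0.00000000e+00  1.00000000e+00]]
power_block []
key1 []
charger []
glue_stick_mid []
tape_roll_mid []
scissors_mid []
1.05
```

Run:
```python
import cv2
a=cv2.imread("pics/scene0.png")[140:290,165:405];cv2.imwrite("pics/scene0c.png",cv2.resize(a,None,fx=3.3,fy=3.3,interpolation=cv2.INTER_CUBIC))
a=cv2.imread("pics/side0.png")[110:300,160:320];cv2.imwrite("pics/side0c.png",cv2.resize(a,None,fx=3.1,fy=3.1,interpolation=cv2.INTER_CUBIC))
```

```text
(no output)
```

View pics/scene0c.png

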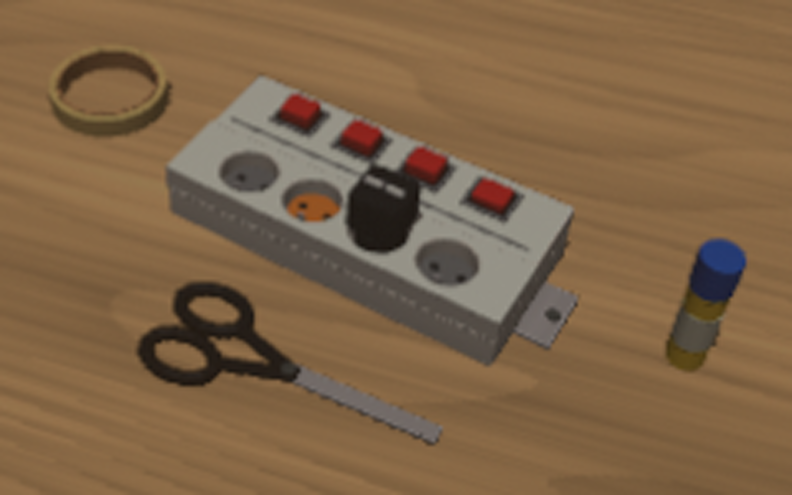

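View pics/side0c.png

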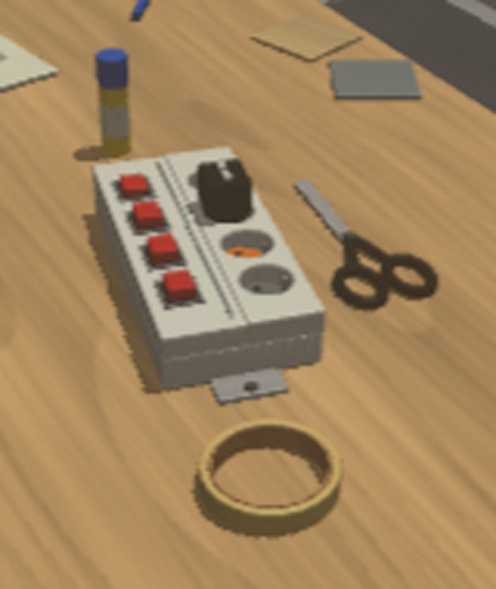

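```bash
cat > h.py <<'E'
import numpy as np, cv2
from scipy.optimize import least_squares
def red(img):
    hsv=cv2.cvtColor(img,cv2.COLOR_RGB2HSV)
    m=((hsv[...,0]<8)|(hsv[...,0]>172))&(hsv[...,1]>150)&(hsv[...,2]>60)
    n,l,s,c=cv2.connectedComponentsWithStats(m.astype(np.uint8))
    return [(c[i],s[i]) for i in range(1,n) if s[i][4]>15]
def ray_z(f,px,z):
    p=cv2.undistortPoints(np.array([[px]],float),f["K"],np.array(f["D"],float))[0,0]
    T=f["world_from_camera"]; d=T[:3,:3]@np.array([p[0],p[1],1]); o=T[:3,3]
    return o+d*(z-o[2])/d[2]
def proj(f,P):
    T=np.linalg.inv(f["world_from_camera"])
    return cv2.projectPoints(np.asarray(P,float),cv2.Rodrigues(T[:3,:3])[0],T[:3,3],f["K"],np.array(f["D"],float))[0][:,0]
E
python3 - <<'E'
from station import grab_frame,nets
from h import *
for n in ["scene","side"]:
    f=grab_frame(n)
    for c,s in red(f["img"]): print(n,c.round(1),s, ray_z(f,c,0.054).round(4))
    for q in ["glue_stick_mid","tape_roll_mid","scissors_mid","charger"]:
        r=nets.silhouettes(n,q)
        if r: e=r[0]["extent"]; print(q, ray_z(f,[(e[0]+e[2])/2,(e[1]+e[3])/2],{"g":.048,"t":.01,"s":.005,"c":.06}[q[0]]).round(3))
E
```

```text
scene [ 29.3 164.7] [  9 144  49  36 233] [ 0.6687 -0.4848  0.054 ]
scene [255.4 173.2] [250 169  12  10  77] [0.5153 0.0334 0.054 ]
scene [274.2 181.3] [269 177  12  10  78] [0.5271 0.0824 0.054 ]
scene [293.5 189.5] [288 185  12  10  85] [0.5384 0.1305 0.054 ]
scene [313.9 198.9] [308 195  13   9  81] [0.5518 0.1798 0.054 ]
glue_stick_mid [0.592 0.326 0.048]
tape_roll_mid [ 0.495 -0.127  0.01 ]
scissors_mid [0.682 0.088 0.005]
charger [0.596 0.121 0.06 ]
side [34.9 95.2] [32 83  7 28 55] [0.2718 0.8863 0.054 ]
side [ 77.  115.4] [ 64 111  28  10 157] [0.3544 0.6493 0.054 ]
side [202.6 169.2] [199 167   9   6  42] [0.5448 0.1707 0.054 ]
side [207. 178.] [203 175   9   8  46] [0.5358 0.1281 0.054 ]
side [211.9 188.9] [208 186   9   7  48] [0.5246 0.0798 0.054 ]
side [217.  200.7] [213 198  10   7  53] [0.5129 0.0313 0.054 ]
side [490.1 377.3] [477 371  25  13 129] [ 0.6424 -0.5391  0.054 ]
glue_stick_mid [0.599 0.313 0.048]
tape_roll_mid [ 0.493 -0.138  0.01 ]
scissors_mid [0.706 0.067 0.005]
charger [0.603 0.11  0.06 ]
```

Run:
```python
from station import *
from station import env,eoat,grab_frame,nets
from h import *
yaw=-0.236; th=(np.pi+yaw)/2
q=[np.cos(th),np.sin(th),0,0]
eoat.move_gripper(0.0)
env.move_pose([0.50,0.10,0.24],q)
f=grab_frame("wrist");cv2.imwrite("pics/w1.png",f["img"][:,:,::-1])
np.savez("w1.npz",img=f["img"],K=f["K"],D=f["D"],T=f["world_from_camera"])
for c,s in red(f["img"]): print(c.round(1),s, ray_z(f,c,0.058).round(4))
print([(r["conf"],r["extent"]) for r in nets.silhouettes("wrist","power_block")])
o=env.observe();print(o["time_s"],o["tool_pos"],o["qpos"].round(3),o["wrist_force"],o["gripper_width"],f["world_from_camera"])
```

```text
[347.2 198.1] [335 189  25  19 450] [0.5449 0.1772 0.058 ]
[196.3 199.4] [184 190  26  20 470] [0.5118 0.0333 0.058 ]
[246.9 199.4] [235 190  25  20 483] [0.5233 0.0815 0.058 ]
[297.6 199.4] [285 190  26  20 476] [0.5349 0.1296 0.058 ]
[(0.69, [140.8, 160.1, 399.6, 275.1])]
4.5167 [0.49999377 0.10060568 0.23993198] [ 0.149 -0.247  1.8    0.     1.588 -1.187] [-0.39613515  0.31591054 -0.3446638 ] -7.88521826229623e-06 [[ 2.33588248e-01  9.21621488e-01  3.09919930e-01  4.20052656e-01]
 [ 9.72335400e-01 -2.21197582e-01 -7.50699652e-02  1.19643497e-01]
 [-6.32553973e-04  3.18881581e-01 -9.47794354e-01  3.65283743e-01]
 [ 0.00000000e+00  0.00000000e+00  0.00000000e+00  1.00000000e+00]]
```

View pics/w1.png

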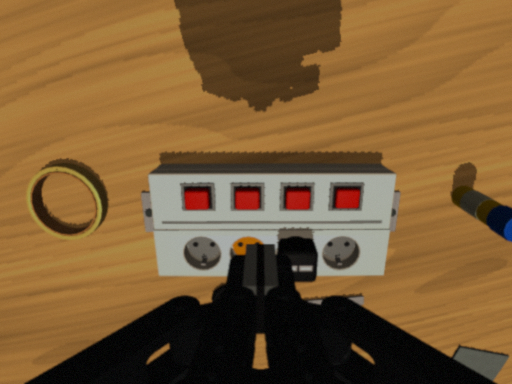

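```bash
cat >> h.py <<'E'
yaw=-0.2355; th=(np.pi+yaw)/2
Q=[np.cos(th),np.sin(th),0,0]
k4=np.array([.5117,.0333]); u=np.array([-np.sin(yaw),np.cos(yaw)])
KEY={i:k4+u*.05*(4-i)*0.995 for i in (1,2,3,4)}
E
python3 - <<'E'
from station import env
from h import *
for k in (2,1):
    p=KEY[k]; print(k,p)
    env.move_pose([*p,0.11],Q) if k==2 else env.servo_line([*p,0.11],Q,0.1)
    env.servo_line([*p,0.088],Q,0.04,force_limit=3)
    f0=env.observe()["wrist_force"]
    hit=env.servo_line([*p,0.0715],Q,0.008,force_limit=2.8)
    o=env.observe(); print(hit,o["tool_pos"].round(5),(o["wrist_force"]-f0).round(2),o["time_s"])
    env.servo_line([*p,0.11],Q,0.08)
print(env.observe()["time_s"])
E
```

```text
2 [0.53491626 0.13005358]
True [0.5349  0.13003 0.07366] [1.57 0.09 2.49] 7.4
1 [0.54652439 0.17843037]
True [0.5465  0.17845 0.07161] [ 0.58 -0.28  3.42] 11.35
11.9833
```

Run:
```python
from station import env,grab_frame
from h import *
p=KEY[1]
env.servo_line([*p,0.076],Q,0.05,force_limit=3)
f0=env.observe()["wrist_force"]
hit=env.servo_line([*p,0.0665],Q,0.008,force_limit=12)
o=env.observe(); print(hit,o["tool_pos"].round(5),(o["wrist_force"]-f0).round(2),o["time_s"])
env.pause(0.2)
o=env.observe(); print(o["tool_pos"].round(5),(o["wrist_force"]-f0).round(2))
env.servo_line([*p,0.11],Q,0.05)
env.servo_line([0.50,0.10,0.24],Q,0.15)
f=grab_frame("wrist");cv2.imwrite("pics/w2.png",f["img"][:,:,::-1])
for c,s in red(f["img"]): print(c.round(1),s, ray_z(f,c,0.058).round(4))
print(env.observe()["time_s"])
```

```text
True [0.54655 0.17843 0.06921] [-0.95 -0.46  5.32] 13.6917
[0.54655 0.17844 0.06922] [-1.04  0.03  7.48]
[196.8 200.1] [185 191  25  19 458] [0.512  0.0334 0.058 ]
[247.1 200. ] [235 191  25  19 466] [0.5233 0.0812 0.058 ]
[298.1 200. ] [286 191  25  19 463] [0.5349 0.1295 0.058 ]
[348.7 200. ] [336 191  26  19 453] [0.5465 0.1777 0.058 ]
16.125
```

View pics/w2.png

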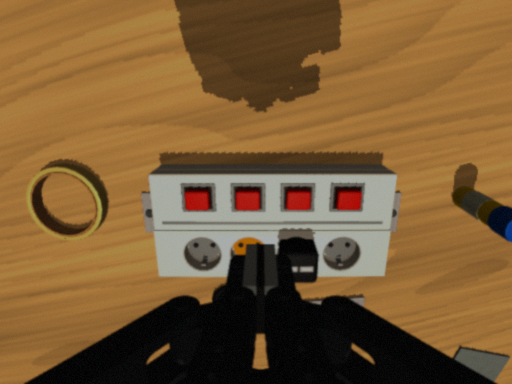

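Run:
```python
from station import env,ticket
o=env.observe();print(o["time_s"],o["tool_pos"],o["wrist_force"])
ticket.close_job()
```

```text
16.125 [0.49990472 0.1002612  0.23897311] [ 0.83900064  0.74567813 -0.44993278]
the job is handed in; nothing more can be done
```

Key1, the leftmost (+y) key, was the latched one. I pressed it to its stop and let go, and it popped up level with the others. The job was handed in at about 16 s, with the arm clear at a TCP height of 0.24 m.

- **Finding the key:** A light tap on key2 stopped at TCP z = 73.7 mm, as a free key should. The same tap on key1 stopped at 71.6 mm, about 2 mm lower. The wrist picture also showed key1 slightly out of line with the other three. I did not tap key3 or key4, as the picture showed them level with key2.
- **Pressing it:** The press ended at TCP z = 69.2 mm, the expected stop 5.8 mm below the free height, with about 7.5 N during the hold.
- **Last check:** In the final wrist picture all four red keys sit on the same row (200 px), evenly spaced 50 to 51 px apart. The tape roll and glue stick show no change. The gripper hides most of the scissors, and I did not check them separately; the arm never went near them.
- **Not checked:** I did not re-tap key1 after release; that it is up rests on the picture. No check failed or disagreed.

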